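# Set the bottles in their places for cementing

### The job

Pick out the four bottles from among the thread cones and set each upright in its own place: the slim dropper bottle in the smallest round wooden rest, the tall squeeze bottle out of the partitioned carton in the middle-sized rest, the squat jar in the largest rest, and the glue bottle with the cone spout on the middle of the grey paste block's top. Do not tip a bottle over on the way, leave the thread cones where they stand, and let go of everything at the end.

Things in the scene. Friction and masses are not known exactly. Their poses are not given: they have to be found in the camera images.
- squeeze_bottle_mid (a point): Tall white squeeze bottle with a narrow red nozzle cap, 140 mm high, standing in an end cell of the carton (see the white cone), foot 4 mm above the bench. Body 53 mm in diameter up to 100 mm, cap 26 mm from 100 to 123 mm (grip it there, 14 mm clear of the rim), thin tip above. The point is on its axis, 70 mm above its foot; z up, yaw means nothing.
- spout_bottle_mid (a point): Whitish glue bottle with a rounded wide body and a thick cone spout pointing up, 100 mm high, loose on the bench. Body 63 mm in diameter up to 44 mm, spout from 44 to 100 mm at most 27 mm in diameter and a little thinner to its top. The point is on its axis, 50 mm above its foot. Its z axis points up when it stands; it is round, so its yaw means nothing.
- jar_mid (a point): Squat white jar with a dark metal screw lid, 80 mm high, loose on the bench. Body 66 mm in diameter up to 46 mm, sloping in to the lid, which is 46 mm in diameter from 54 to 80 mm. The point is on its axis, 40 mm above its foot. Its z axis points up when it stands; it is round, so its yaw means nothing.
- dropper_mid (a point): Slim amber dropper bottle with a black bulb cap, 100 mm high, loose on the bench. Body 36 mm in diameter up to 50 mm, sloping in to the cap, which is 24 mm in diameter from 60 to 86 mm; a thin bulb above. The point is on its axis, 50 mm above its foot. Its z axis points up when it stands; it is round, so its yaw means nothing.
- rest_small_floor (a point): Smallest of the three round turned-wood bottle rests, fixed to the bench: a dish of 66 mm outer diameter and 16 mm height with a flat-floored round recess 52 mm across and 10 mm deep. The point is the centre of the recess floor, 6 mm above the bench. It is the rest for the slim dropper bottle.
- rest_mid_floor (a point): Middle-sized of the three round turned-wood bottle rests, fixed to the bench: a dish of 84 mm outer diameter and 16 mm height with a flat-floored round recess 70 mm across and 10 mm deep. The point is the centre of the recess floor, 6 mm above the bench. It is the rest for the tall squeeze bottle.
- rest_large_floor (a point): Largest of the three round turned-wood bottle rests, fixed to the bench: a dish of 104 mm outer diameter and 16 mm height with a flat-floored round recess 90 mm across and 10 mm deep. The point is the centre of the recess floor, 6 mm above the bench. It is the rest for the squat jar.
- paste_block_top (a point): Grey block of hardened paste, fixed to the bench, 68 x 98 mm and 85 mm high (98 mm along its own y). It is the stand of the spout bottle. The point is the centre of its flat top; the axes are the block's, z up.
- cone_bench_mid (a point): Black cone of sewing thread with a white tip, 100 mm high, foot 54 mm in diameter, standing loose on the bench among the bottles; not part of the job. The point is on its axis, 50 mm above its foot.
- cone_carton_mid (a point): White thread cone with a green tip, 100 mm high, 54 mm foot, loose in the carton's other end cell; not part of the job. The point is on its axis, 50 mm above its foot. The carton: brown card, fixed, 85 x 245 x 90 mm high, walls and floor 4 mm, long side within 0.15 rad of y; two dividers of full height make 3 cells in a row, 80 mm apart. A blue cone is fixed in the middle one.
Not all that is in view belongs to the job. Leave any turquoise look-alike of the part that bears rest_mid_floor alone.

How it is judged:
By the outcome, as a careful person would: the job done as asked, in the order asked, and still so for the second after the job is handed in, with the robot touching nothing.
It also fails if it takes over 128 s, if anything falls off the work surface, if the arm or the gripper's body presses on something with over 40 N, if the wrist force passes 120 N, or if a joint passes its speed limit or range.

### The arm

A 6-joint arm with a two-finger parallel gripper is mounted at the origin on a cart in front of the work surface, level with it; the furniture and walls round the work are solid. World frame = base frame: x ahead of the robot, y to its left, z up, the work surface at z = 0. Lengths are in m, angles in rad, forces in N, time in s.
With the tool pointing down it reaches from about 0.225 to 0.875 m from the base axis. Payload 3.4 kg.
Tool frame: the origin (TCP) lies between the finger pads; the fingertips stand 17 mm ahead of it and the grasp point (between the pads) lies 2 mm behind it; y points along the fingers, z is the direction in which the jaws open and shut, and the axes are right-handed (so a half turn about y gives the same grasp; the last joint's range is limited). The gripper opens to 85 mm and grips with 20 to 120 N. Pads are 22 mm wide; open, the fingers measure 114 mm over their backs; the gripper's body (76 mm by 85 mm) begins 54 mm behind the grasp point. The pads swing forward as they close: fully open they stand 13 mm farther back than shut.
Start: joints at [-1.222, 0.276, 1.505, -0, 1.361, -0.121], TCP at [0.26, -0.513, 0.248] pointing down, gripper open.
Joint ranges: [-2.89, 2.89], [-0.75, 2.08], [0.22, 2.7], [-1.18, 4.32], [0.11, 2.71], [-2.7, 2.7]. Speed limits (rad/s): [2.57, 2.57, 3.14, 3.14, 3.14, 3.14].

### API

Orientations are given as a unit quaternion [w, x, y, z].
In Python, from rig import manip, get_image, camera_model, sign_off, spot_in, silhouettes, spot_point gives the robot as it stands.
- The arm moves only by the tool jog_arm, never from a script. Its argument "targets" is a list of rows, each a list of 3 entries, a list of its own where there are three numbers: the finger opening in m, from 0 to 0.0854, then the shift along the world's x, y, z in m, then the turn about the world's z in rad. In form: [[claw, [x, y, z], spin], ...]. A call has 1 to 10 rows; each row shifts and turns the commanded pose from where the row before left it; what a row does not reach is not made up. A row lasts 1/8 s, in which the tool goes at most 62.5 mm and 10.7 degrees, less where a joint would pass 70% of its speed; a pose out of reach is approached as far as the arm can. A call with a gripper value outside its range is refused whole. The fingers move at their own pace and stop on an object; "force" is the grip in N (left out, the last holds). Time passes only in rows, so rows that do not move let the fingers close. It gives the time, the measured TCP pose, the force and the opening at its end, in the units of the state.
- manip.get_state(): the state, without advancing time (a new reading comes with each control period).
- get_image(name): name is "side" or "top"; returns (picture, depth): 420x560x3 uint8, red, green, blue; 420x560 float32, m along the optical axis (not along the pixel's ray), 0 where there is no reading.
- camera_model(name): a dict with "mtx" (3x3 intrinsics, pixels), "world_from_camera" (4x4, takes a point from camera to world coordinates). Camera axes: x right, y up, looking along -z (the intrinsics and any distortion apply to the point x, -y, -z); pixel columns grow to the right and rows downward; lengths in m; the calibration is good to about 2 mm. A picture is of the moment at which its call begins. camera_model takes no time and is no camera call.
- sign_off(): hands the job in, once; it reports no verdict.
Trained networks look in the newest picture that a camera, given by its name, has taken for a name from the list of things; names that differ only in an ending like _2 or _b are one class to them, and where a whole thing is asked for, a point or a joint stands for the part that bears it (a point fixed in the world has none). Each returns a list of dicts, best first, with "score" (0 to 1); they miss things now and then, are a little off and sometimes report something else, mostly with a low value. They report only what shows in the picture. A call takes as long as a camera call. They do not tell look-alikes from the thing itself.
- spot_in(name, camera): "position" ([column, row] in pixels, amid what is visible of it).
- silhouettes(name, camera): "mask" (420x560 bool, what is visible of it) and "position" ([column, row] in pixels, amid what is visible of it).
- spot_point(name, camera): "position" ([column, row] in pixels: a listed point, or the origin of a listed thing).
The state is a dict: "clock": time; "qpos": joint angles; "qd": joint speeds; "effort": joint torques, N m; "position": TCP position; "ee_rot": TCP orientation; "contact_force": force on the tool from outside, world axes, zero at the start; "moment": the same for the moment, N m; "width": finger opening in m.
Only numpy, scipy, OpenCV 4.12 (cv2) and the standard library are available. Lean on these libraries where they do the work, as an engineer would, in place of code of your own. Each camera call takes 0.05 s, during which the arm holds its last target.

## Working session

There is one attempt and no reset: what is moved stays moved. The work goes in short steps, Python scripts to look and compute and a tool call to move; the robot and the scene stay as the last step left them, time stands still between calls to the robot, and variables do not carry over. Pictures are saved under pics/ and viewed, and the job is handed in when it is done.

Besides the shell and the picture viewer there is one more tool, called by a JSON object that holds its "op" and its "data", one argument or row to a line. jog_arm: Moves the arm, as the interface text tells. Its arguments: {"type":"object","properties":{"targets":{"type":"array","items":{"type":"array"}},"force":{"type":"number"}},"required":["targets"]}

```bash
mkdir -p pics; ls
python3 - <<'E'
from rig import *
import cv2
s=manip.get_state(); print(s['clock'],s['position'],s['ee_rot'],s['width'],s['contact_force'])
for n in ['top','side']:
    p,d=get_image(n); cv2.imwrite(f'pics/{n}0.png',p[...,::-1])
    c=camera_model(n); print(n,c)
E
```

```text
pics
0.0 [ 0.26012848 -0.51225004  0.24743945] [ 0.16448884 -0.16463969  0.68832499 -0.68705597] 0.08560275452348381 [-0.28715577  0.36810274  0.80415429]
top {'mtx': array([[470.04307478,   0.        , 277.96602671],
       [  0.        , 470.04307478, 213.31788118],
       [  0.        ,   0.        ,   1.        ]]), 'world_from_camera': array([[ 0.02494036,  0.99524616, -0.09414387,  0.42395332],
       [-0.99945698,  0.02685234,  0.01909706,  0.03125646],
       [ 0.02153426,  0.09361646,  0.99537542,  1.40999313],
       [ 0.        ,  0.        ,  0.        ,  1.        ]])}
side {'mtx': array([[384.7983796 ,   0.        , 277.25751348],
       [  0.        , 384.7983796 , 209.67812862],
       [  0.        ,   0.        ,   1.        ]]), 'world_from_camera': array([[ 0.99093573,  0.10417841, -0.084813  ,  0.45688452],
       [-0.13318851,  0.67952934, -0.72145734, -0.61076149],
       [-0.01752736,  0.72621397,  0.68724527,  0.68243232],
       [ 0.        ,  0.        ,  0.        ,  1.        ]])}
```

View pics/top0.png

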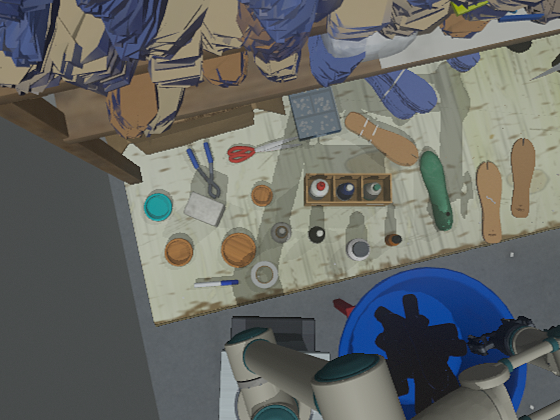

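View pics/side0.png

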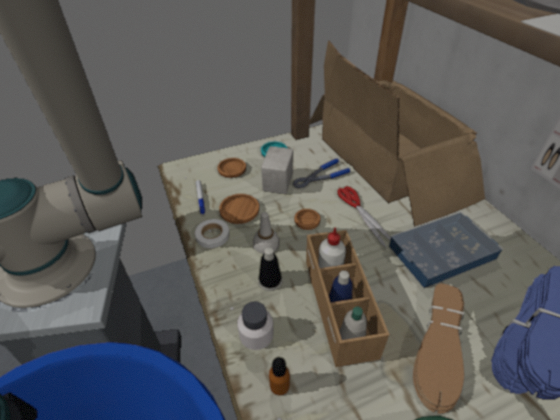

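```bash
cat > h.py <<'E'
from rig import *
import numpy as np, cv2
def proj(n,P):
    c=camera_model(n); T=np.linalg.inv(c['world_from_camera']); q=(T@np.append(P,1))[:3]
    u=c['mtx']@np.array([q[0],-q[1],-q[2]]); return u[:2]/u[2]
def ray_z(n,px,z):
    c=camera_model(n); T=c['world_from_camera']; a=np.linalg.inv(c['mtx'])@np.array([px[0],px[1],1.])
    d=T[:3,:3]@np.array([a[0],-a[1],-a[2]]); o=T[:3,3]; return o+d*(z-o[2])/d[2]
def cloud(n,d):
    c=camera_model(n); T=c['world_from_camera']; v,u=np.mgrid[:420,:560]; K=c['mtx']
    X=(u-K[0,2])/K[0,0]*d; Y=(v-K[1,2])/K[1,1]*d
    P=np.stack([X,-Y,-d],-1)@T[:3,:3].T+T[:3,3]; P[d==0]=np.nan; return P
Z=dict(squeeze_bottle_mid=.074,spout_bottle_mid=.05,jar_mid=.04,dropper_mid=.05,rest_small_floor=.006,rest_mid_floor=.006,rest_large_floor=.006,paste_block_top=.085,cone_bench_mid=.05,cone_carton_mid=.054)
E
python3 - <<'E'
from h import *
for n in ['top','side']:
    get_image(n)
    for k,z in Z.items():
        for r in spot_point(k,n)[:3]: print(n,k,round(r['score'],2),np.round(r['position']),np.round(ray_z(n,r['position'],z),3))
print(manip.get_state()['clock'])
E
```

```text
top squeeze_bottle_mid 0.54 [319. 190.] [ 0.622 -0.112  0.074]
top spout_bottle_mid 0.85 [279. 230.] [0.504 0.002 0.05 ]
top spout_bottle_mid 0.45 [321. 186.] [ 0.637 -0.118  0.05 ]
top jar_mid 0.54 [241. 251.] [0.44  0.108 0.04 ]
top dropper_mid 0.51 [394. 236.] [ 0.494 -0.334  0.05 ]
top rest_small_floor 0.7 [261. 193.] [0.616 0.056 0.006]
top rest_mid_floor 0.83 [178. 251.] [0.437 0.298 0.006]
top rest_mid_floor 0.73 [157. 205.] [0.572 0.366 0.006]
top rest_large_floor 0.78 [239. 252.] [0.438 0.116 0.006]
top paste_block_top 0.8 [204. 209.] [0.556 0.216 0.085]
top cone_bench_mid 0.82 [320. 235.] [ 0.494 -0.119  0.05 ]
top cone_carton_mid 0.61 [372. 187.] [ 0.638 -0.266  0.054]
side squeeze_bottle_mid 0.58 [332. 250.] [ 0.629 -0.109  0.074]
side spout_bottle_mid 0.66 [265. 227.] [ 0.5  -0.    0.05]
side jar_mid 0.63 [268. 264.] [ 0.495 -0.099  0.04 ]
side jar_mid 0.6 [256. 322.] [ 0.456 -0.231  0.04 ]
side dropper_mid 0.79 [280. 374.] [ 0.487 -0.338  0.05 ]
side rest_small_floor 0.65 [306. 222.] [0.606 0.046 0.006]
side rest_mid_floor 0.61 [276. 149.] [0.572 0.369 0.006]
side rest_mid_floor 0.59 [230. 165.] [0.43  0.31  0.006]
side rest_mid_floor 0.31 [306. 219.] [0.607 0.056 0.006]
side rest_large_floor 0.69 [240. 206.] [0.446 0.127 0.006]
side paste_block_top 0.84 [274. 161.] [0.548 0.202 0.085]
side cone_bench_mid 0.92 [268. 264.] [ 0.494 -0.106  0.05 ]
side cone_carton_mid 0.76 [353. 323.] [ 0.63  -0.266  0.054]
1.2
```

The networks agree with the pictures, apart from one jar report that landed on a rest. The wood mid rest is at top (178,251), and the turquoise look-alike is at (157,205). Next I refine with depth.

```bash
cat > ref.py <<'E'
from h import *
from scipy.optimize import least_squares
def circ(P):
    f=lambda q: np.hypot(P[:,0]-q[0],P[:,1]-q[1])-q[2]
    r=least_squares(f,[*np.median(P[:,:2],0),.03],loss='soft_l1',f_scale=.002); return r.x, np.sqrt(np.mean(r.fun**2))
def axis(P,xy,z0,z1,R,rad=None):
    m=(np.hypot(P[...,0]-xy[0],P[...,1]-xy[1])<R)&(P[...,2]>z0)&(P[...,2]<z1)
    return P[m]
E
python3 - <<'E'
from ref import *
C={n:cloud(n,get_image(n)[1]) for n in ['top','side']}
B=dict(squeeze=((.627,-.11),.1,.15,.03,[(.104,.119,.013)]),spout=((.502,.0),.02,.11,.05,[(.01,.035,.0315)]),jar=((.456,-.231),.05,.09,.05,[(.01,.042,.033),(.056,.076,.023)]),dropper=((.49,-.336),.05,.11,.04,[(.008,.045,.018),(.062,.083,.012)]),cone=((.494,-.112),.02,.11,.04,[]),ccone=((.635,-.266),.02,.11,.035,[]))
for k,(xy,z0,z1,R,bands) in B.items():
    for n in C:
        q=axis(C[n],xy,z0,z1,R)
        if len(q)==0: print(k,n,'none');continue
        t=q[q[:,2]>q[:,2].max()-.012]
        print(k,n,len(q),'zmax',q[:,2].max().round(3),'top mean',t.mean(0).round(4))
        for a,b,r in bands:
            w=axis(C[n],xy,a,b,R)
            if len(w)<8: continue
            # known-radius circle fit to points on near side
            f=lambda c: np.hypot(w[:,0]-c[0],w[:,1]-c[1])-r
            cam=camera_model(n)['world_from_camera'][:3,3]
            g=w[:,:2].mean(0); d=g-cam[:2]; d/=np.linalg.norm(d)
            s=least_squares(f,g+d*r*.6,loss='soft_l1',f_scale=.002)
            print('   band',a,b,len(w),s.x.round(4),'rms',np.sqrt(np.mean(s.fun**2)).round(4))
# rests: rim points
for k,xy,R in [('small',(.612,.052),.033),('mid',(.434,.303),.042),('large',(.441,.12),.052),('turq',(.572,.367),.042)]:
    for n in C:
        q=axis(C[n],xy,.011,.022,R+.02)
        if len(q)>10: print(k,n,len(q),'bbox mid',((q.min(0)+q.max(0))/2).round(4),'ext',np.ptp(q,0).round(3),q.mean(0).round(4))
for n in C:
    q=axis(C[n],(.552,.21),.078,.092,.08); 
    r=cv2.minAreaRect((q[:,:2]*1000).astype(np.float32)); print('block',n,len(q),r,q[:,2].mean())
    q=axis(C[n],(.63,-.19),.08,.098,.15); q=q[(abs(q[:,0]-.63)<.06)]
    r=cv2.minAreaRect((q[:,:2]*1000).astype(np.float32)); print('carton',n,len(q),r)
E
```

```text
squeeze top 68 zmax 0.145 top mean [ 0.6263 -0.1088  0.1408]
   band 0.104 0.119 17 [ 0.6277 -0.1105] rms 0.002
squeeze side 180 zmax 0.147 top mean [ 0.627  -0.1132  0.1403]
   band 0.104 0.119 69 [ 0.6274 -0.1106] rms 0.0009
spout top 295 zmax 0.104 top mean [ 0.4997 -0.0042  0.0995]
   band 0.01 0.035 199 [ 0.5019 -0.0046] rms 0.0068
spout side 539 zmax 0.102 top mean [ 0.4994 -0.0108  0.0971]
   band 0.01 0.035 308 [ 4.999e-01 -2.000e-04] rms 0.0046
jar top 307 zmax 0.087 top mean [ 0.4553 -0.2299  0.08  ]
   band 0.01 0.042 45 [ 0.4548 -0.2308] rms 0.0007
   band 0.056 0.076 34 [ 0.4556 -0.2295] rms 0.0041
jar side 821 zmax 0.083 top mean [ 0.4548 -0.236   0.0793]
   band 0.01 0.042 300 [ 0.4549 -0.2324] rms 0.0005
   band 0.056 0.076 142 [ 0.4549 -0.2326] rms 0.0006
dropper top 121 zmax 0.104 top mean [ 0.4851 -0.3314  0.0976]
   band 0.008 0.045 34 [ 0.4854 -0.3332] rms 0.0008
   band 0.062 0.083 22 [ 0.4856 -0.3335] rms 0.0014
dropper side 427 zmax 0.101 top mean [ 0.4853 -0.3381  0.0963]
   band 0.008 0.045 179 [ 0.4857 -0.3352] rms 0.0004
   band 0.062 0.083 83 [ 0.4858 -0.
[... 804 characters left out ...]
6 0.0152]
turq top 222 bbox mid [0.5666 0.3641 0.0163] ext [0.081 0.084 0.011] [0.5661 0.3641 0.0152]
turq side 87 bbox mid [0.5655 0.3666 0.0152] ext [0.081 0.07  0.008] [0.5608 0.3782 0.0151]
block top 820 ((558.1895751953125, 219.27899169921875), (98.51296997070312, 67.84566497802734), 68.99883270263672) 0.0851354397581519
carton top 766 ((627.4932861328125, -191.87484741210938), (86.73051452636719, 245.86058044433594), 1.5609639883041382)
block side 599 ((557.660888671875, 215.4302520751953), (98.60881805419922, 67.79269409179688), 68.73890686035156) 0.08464589347760003
carton side 1867 ((627.3335571289062, -194.67166137695312), (85.98944091796875, 246.5337371826172), 1.7843148708343506)
```

{"op": "jog_arm", "data": {
  "targets": [
    [0.05, [0.0375, 0.0297, -0.008], 0.1835],
    [0.05, [0.0375, 0.0297, -0.008], 0.1835],
    [0.05, [0.0375, 0.0297, -0.008], 0.1835],
    [0.05, [0.0375, 0.0297, -0.008], 0.1835],
    [0.05, [0.0375, 0.0297, -0.008], 0.1835],
    [0.05, [0.0375, 0.0297, -0.008], 0.1835],
    [0.05, [0, 0, 0], 0],
    [0.05, [0, 0, 0], 0]
  ],
  "force": 40
}}

```text
clock: 2.3
position: [0.485, -0.3348, 0.2003]
ee_rot: [-0.5, 0.5, -0.5, 0.5]
contact_force: [0.3, -0.1, 0.1]
width: 0.0502
```

{"op": "jog_arm", "data": {
  "targets": [
    [0.05, [0.0006, 0.0, -0.03], 0],
    [0.05, [0, 0, -0.03], 0],
    [0.05, [0, 0, -0.03], 0],
    [0.05, [0, 0, -0.02], 0],
    [0.05, [0, 0, -0.012], 0],
    [0.05, [0, 0, 0], 0],
    [0.05, [0, 0, 0], 0]
  ]
}}

```text
clock: 3.18
position: [0.4862, -0.3354, 0.0793]
ee_rot: [-0.5, 0.5, -0.499, 0.501]
contact_force: [0.3, -0.5, 1.0]
width: 0.0504
```

Run:
```python
from h import *
for n in ['top','side']:
    p,d=get_image(n); u=proj(n,[.4856,-.334,.07]).astype(int); print(u)
    a=max(0,u[0]-70);b=max(0,min(u[1]-70,280)); cv2.imwrite(f'pics/{n}1.png',cv2.resize(p[b:b+140,a:a+140,::-1],(560,560)))
print(manip.get_state()['contact_force'])
```

```text
[395 239]
[278 366]
[ 0.90934789 -0.16315245  0.26228206]
```

View pics/side1.png

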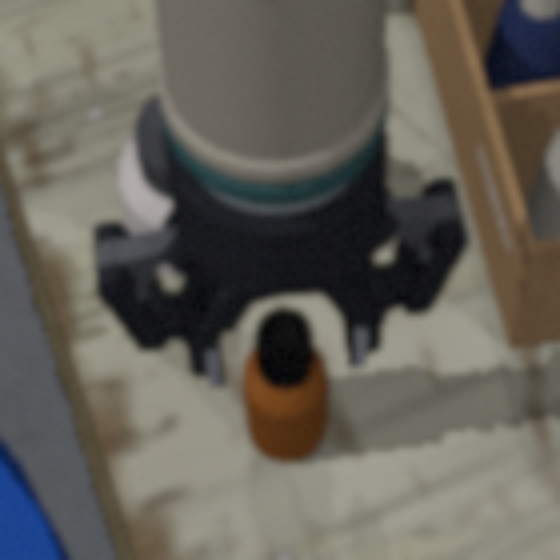

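The dropper's cap sits midway between the open fingers at crop (285,345), and nothing touches. Now I close and lift.

{"op": "jog_arm", "data": {
  "targets": [
    [0.01, [0, 0, 0], 0],
    [0.01, [0, 0, 0], 0],
    [0.01, [0, 0, 0], 0],
    [0.01, [0, 0, 0], 0],
    [0.01, [0, 0, 0.01], 0],
    [0.01, [0, 0, 0.03], 0],
    [0.01, [0, 0, 0.04], 0],
    [0.01, [0, 0, 0.04], 0],
    [0.01, [0, 0, 0], 0]
  ],
  "force": 40
}}

```text
clock: 4.4
position: [0.4874, -0.3358, 0.202]
ee_rot: [-0.5, 0.5, -0.497, 0.503]
contact_force: [0.3, 0.1, -0.6]
width: 0.022
```

{"op": "jog_arm", "data": {
  "targets": [
    [0.01, [0, 0.03, 0.03], 0],
    [0.01, [0, 0.05, 0.01], 0],
    [0.01, [0, 0.05, 0], 0],
    [0.01, [0, 0.05, 0], 0],
    [0.01, [0, 0.05, 0], 0],
    [0.01, [0.021, 0.05, 0], 0],
    [0.01, [0.04, 0.05, 0], 0],
    [0.01, [0.04, 0.04, 0], 0],
    [0.01, [0.02, 0.02, 0], 0],
    [0.01, [0, 0, 0], 0]
  ]
}}

```text
clock: 5.65
position: [0.6063, 0.0559, 0.2363]
ee_rot: [-0.5, 0.501, -0.5, 0.499]
contact_force: [-0.8, -0.2, -1.2]
width: 0.0218
```

```bash
cat > look.py <<'E'
import sys
from h import *
def crop(n,P,name,s=70):
    p,d=get_image(n); u=proj(n,P).astype(int)
    a=int(np.clip(u[0]-s,0,560-2*s));b=int(np.clip(u[1]-s,0,420-2*s)); print(n,u-[a,b],560/(2*s))
    cv2.imwrite(f'pics/{name}.png',cv2.resize(p[b:b+2*s,a:a+2*s,::-1],(560,560))); return p,d
E
python3 - <<'E'
from look import *
P=manip.get_state()['position'];print(P)
p,d=crop('side',P,'side2',90)
C=cloud('side',d)
from ref import axis
for dz0,dz1,r in [(-.073,-.03,.018)]:
    w=axis(C,P[:2],P[2]+dz0,P[2]+dz1,.035); print(len(w),w.mean(0))
    from scipy.optimize import least_squares
    s=least_squares(lambda c:np.hypot(w[:,0]-c[0],w[:,1]-c[1])-r,P[:2],loss='soft_l1',f_scale=.002); print(s.x,w[:,2].min())
E
```

```text
[0.60625657 0.05585058 0.23630085]
side [90 90] 3.111111111111111
267 [0.60268575 0.04134441 0.18470645]
[0.6056027  0.05522306] 0.16335866075850924
```

View pics/side2.png

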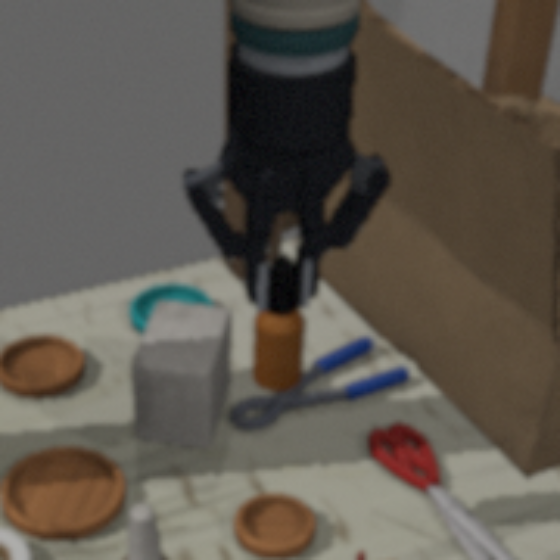

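{"op": "jog_arm", "data": {
  "targets": [
    [0.01, [0.0025, 0, -0.03], 0],
    [0.01, [0, 0, -0.04], 0],
    [0.01, [0, 0, -0.04], 0],
    [0.01, [0, 0, -0.025], 0],
    [0.01, [0, 0, -0.013], 0],
    [0.01, [0, 0, 0], 0],
    [0.01, [0, 0, 0], 0]
  ]
}}

```text
clock: 6.58
position: [0.6091, 0.0539, 0.0915]
ee_rot: [-0.5, 0.499, -0.499, 0.501]
contact_force: [1.1, 0.8, -0.8]
width: 0.0217
```

Run:
```python
from look import *
for i in range(3):
    p,d=crop('side',[.608,.0555,.05],'side3',60); print(manip.get_state()['position'].round(4),manip.get_state()['contact_force'].round(1))
```

```text
side [60 60] 4.666666666666667
[0.6093 0.054  0.0917] [ 0.4  0.9 -0.7]
side [60 60] 4.666666666666667
[0.6093 0.0541 0.0917] [ 0.6 -0.4 -0.7]
side [60 60] 4.666666666666667
[0.6092 0.0542 0.0916] [-0.1  0.4 -1.2]
```

View pics/side3.png

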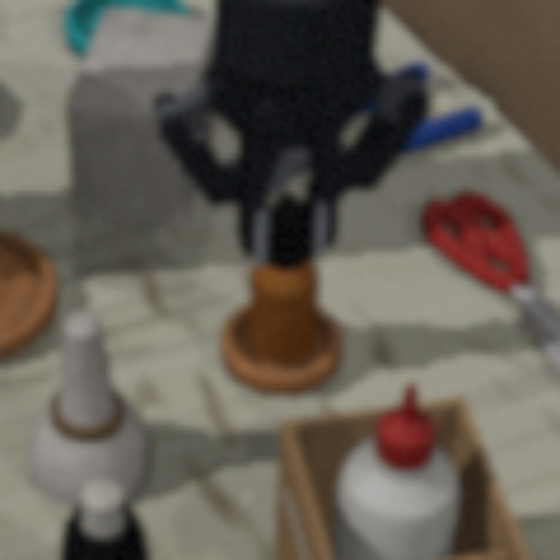

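The dropper hangs over the small rest at crop (285,340). Now I ease it down.

{"op": "jog_arm", "data": {
  "targets": [
    [0.01, [0, 0, -0.003], 0],
    [0.01, [0, 0, -0.0015], 0],
    [0.01, [0, 0, -0.001], 0],
    [0.01, [0, 0, 0], 0]
  ]
}}

```text
clock: 7.22
position: [0.6084, 0.0543, 0.085]
ee_rot: [0.5, -0.5, 0.5, -0.5]
contact_force: [0.3, 0.3, 1.4]
width: 0.0213
```

{"op": "jog_arm", "data": {
  "targets": [
    [0.024, [0, 0, 0], 0],
    [0.03, [0, 0, 0], 0],
    [0.05, [0, 0, 0], 0],
    [0.055, [0, 0, 0], 0],
    [0.055, [0, 0, 0.02], 0],
    [0.055, [0, 0, 0.04], 0],
    [0.055, [0, 0, 0.05], 0],
    [0.055, [0, 0, 0.05], 0],
    [0.055, [0, 0, 0], 0]
  ]
}}

```text
clock: 8.35
position: [0.611, 0.0543, 0.2499]
ee_rot: [-0.503, 0.497, -0.497, 0.503]
contact_force: [-0.4, -0.9, -0.9]
width: 0.0551
```

Run:
```python
from look import *
from ref import axis
from scipy.optimize import least_squares
p,d=crop('side',[.608,.0,.05],'side4',80); print(manip.get_state()['position'].round(4))
for n in ['side','top']:
    d=get_image(n)[1]; C=cloud(n,d)
    for nm,xy,a,b,r in [('dropper',(.608,.0545),.07,.088,.012),('squeeze',(.627,-.111),.106,.125,.013),('spout',(.4997,-.004),.06,.09,None)]:
        w=axis(C,xy,a,b,.025)
        if len(w)<6: print(nm,n,'few');continue
        if r: s=least_squares(lambda c:np.hypot(w[:,0]-c[0],w[:,1]-c[1])-r,xy,loss='soft_l1',f_scale=.002)
        else: s=least_squares(lambda c:np.hypot(w[:,0]-c[0],w[:,1]-c[1])-.012,xy,loss='soft_l1',f_scale=.002)
        print(nm,n,len(w),s.x.round(4),np.sqrt(np.mean(s.fun**2)).round(4),axis(C,xy,.05,.2,.02)[:,2].max())
```

```text
side [80 80] 3.5
[0.6094 0.0543 0.2471]
dropper side 60 [0.6082 0.0536] 0.0011 0.1081484448829958
squeeze side 130 [ 0.6278 -0.1098] 0.0027 0.14448975216120052
spout side 110 [ 0.4997 -0.0055] 0.0012 0.10215903939671311
dropper top few
squeeze top 47 [ 0.6274 -0.1111] 0.0037 0.14585552546804093
spout top few
```

View pics/side4.png

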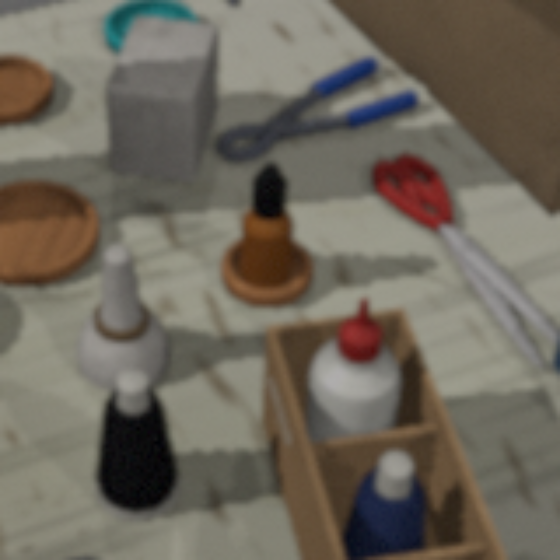

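{"op": "jog_arm", "data": {
  "targets": [
    [0.055, [0.004, -0.035, 0], 0],
    [0.055, [0.005, -0.045, 0], 0],
    [0.055, [0.005, -0.045, 0], 0],
    [0.055, [0.004, -0.0405, 0], 0],
    [0.055, [0, 0, -0.03], 0],
    [0.055, [0, 0, -0.04], 0],
    [0.055, [0, 0, -0.03], 0],
    [0.055, [0, 0, -0.015], 0],
    [0.055, [0, 0, 0], 0],
    [0.055, [0, 0, 0], 0]
  ]
}}

```text
clock: 9.75
position: [0.6273, -0.1114, 0.1308]
ee_rot: [-0.5, 0.5, -0.499, 0.501]
contact_force: [0.4, -0.6, 0.4]
width: 0.0549
```

Run:
```python
from look import *
crop('side',[.627,-.11,.12],'side5',50);crop('top',[.627,-.11,.12],'top5',50); print(manip.get_state()['position'].round(4),manip.get_state()['contact_force'])
```

```text
side [50 50] 5.6
top [50 50] 5.6
[ 0.6274 -0.1114  0.1313] [ 0.00455025 -0.31742325  0.8449627 ]
```

View pics/side5.png

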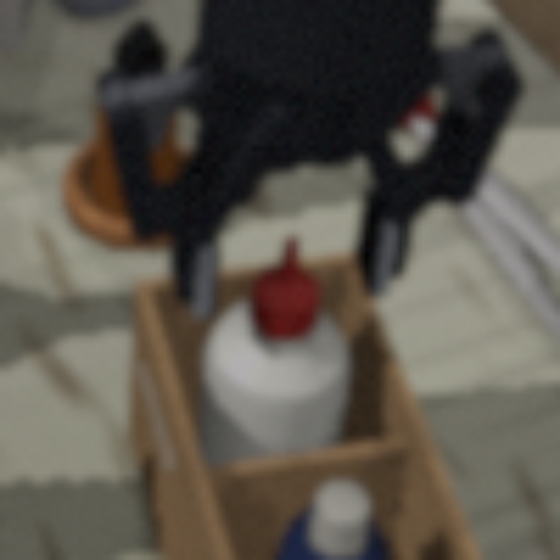

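The red cap at crop (288,305) is centred between the fingers at about 205 and 385, and the fingers clear the rim.

{"op": "jog_arm", "data": {
  "targets": [
    [0.055, [0, 0, -0.009], 0],
    [0.055, [0, 0, 0], 0],
    [0.01, [0, 0, 0], 0],
    [0.01, [0, 0, 0], 0],
    [0.01, [0, 0, 0], 0],
    [0.01, [0, 0, 0], 0],
    [0.01, [0, 0, 0], 0]
  ],
  "force": 60
}}

```text
clock: 10.72
position: [0.6269, -0.1113, 0.1213]
ee_rot: [-0.5, 0.5, -0.5, 0.5]
contact_force: [0.9, -0.0, 2.4]
width: 0.0217
```

Run:
```python
from look import *
crop('side',[.627,-.11,.12],'side6',50); print(manip.get_state()['position'].round(4),manip.get_state()['contact_force'])
```

```text
side [50 50] 5.6
[ 0.6269 -0.1113  0.1212] [ 1.67999631 -0.1704996   2.90136032]
```

View pics/side6.png

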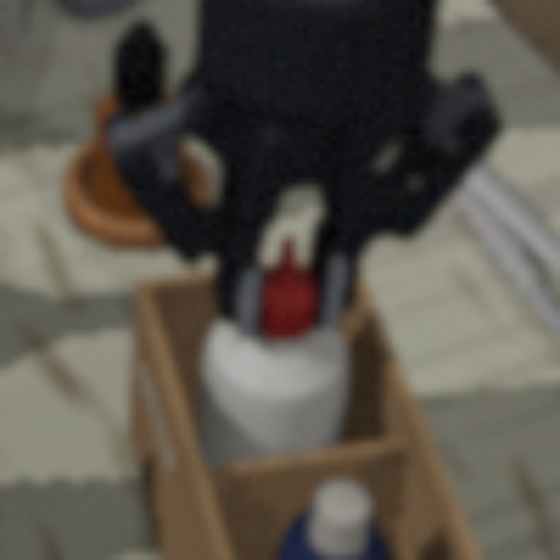

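{"op": "jog_arm", "data": {
  "targets": [
    [0.01, [0, 0, 0.005], 0],
    [0.01, [0, 0, 0.01], 0],
    [0.01, [0, 0, 0.025], 0],
    [0.01, [0, 0, 0.03], 0],
    [0.01, [0, 0, 0.03], 0],
    [0.01, [0, 0, 0.03], 0],
    [0.01, [0, 0, 0], 0],
    [0.01, [0, 0, 0], 0]
  ]
}}

```text
clock: 11.78
position: [0.6257, -0.111, 0.2497]
ee_rot: [0.5, -0.5, 0.501, -0.499]
contact_force: [-0.6, -0.4, -2.2]
width: 0.0221
```

Run:
```python
from look import *
crop('side',[.627,-.11,.2],'side7',90); print(manip.get_state()['position'].round(4),manip.get_state()['contact_force'])
```

```text
side [90 90] 3.111111111111111
[ 0.6255 -0.111   0.2491] [-0.37439549  0.0554806  -1.17822026]
```

View pics/side7.png

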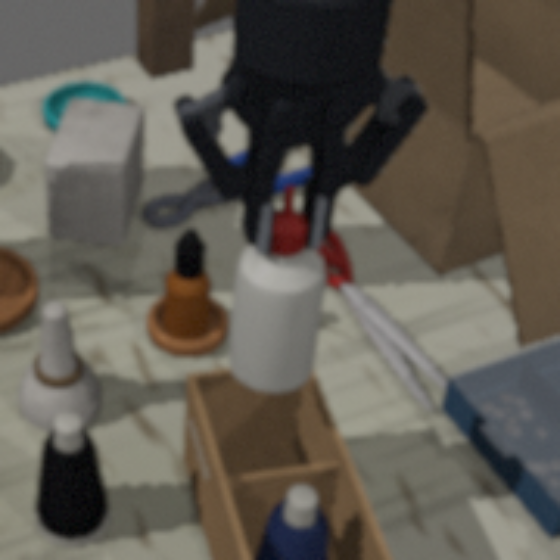

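{"op": "jog_arm", "data": {
  "targets": [
    [0.01, [-0.01, 0.022, 0.005], 0],
    [0.01, [-0.0214, 0.0452, 0.005], 0],
    [0.01, [-0.0214, 0.0452, 0], 0],
    [0.01, [-0.0214, 0.0452, 0], 0],
    [0.01, [-0.0214, 0.0452, 0], 0],
    [0.01, [-0.0214, 0.0452, 0], 0],
    [0.01, [-0.0214, 0.0452, 0], 0],
    [0.01, [-0.0214, 0.0452, 0], 0],
    [0.01, [-0.0214, 0.0452, 0], 0],
    [0.01, [-0.0112, 0.0229, 0], 0]
  ]
}}

```text
clock: 13.08
position: [0.4308, 0.2977, 0.2602]
ee_rot: [-0.5, 0.501, -0.5, 0.499]
contact_force: [-0.4, 0.8, -1.0]
width: 0.0222
```

{"op": "jog_arm", "data": {
  "targets": [
    [0.01, [0, 0, 0], 0],
    [0.01, [0, 0, 0], 0]
  ]
}}

```text
clock: 13.32
position: [0.4334, 0.2949, 0.2605]
ee_rot: [-0.5, 0.501, -0.5, 0.5]
contact_force: [-0.0, -0.7, -0.8]
width: 0.022
```

```bash
cat > held.py <<'E'
from look import *
from ref import axis
from scipy.optimize import least_squares
def held(a,b,r,name,R=.06):
    P=manip.get_state()['position']; print('tcp',P.round(4),manip.get_state()['contact_force'].round(1))
    for n in ['side','top']:
        p,d=crop(n,P,n+name,90); C=cloud(n,d)
        w=axis(C,P[:2],P[2]+a,P[2]+b,R)
        if len(w)<6: print(n,'few');continue
        for lo,hi in [(0,1),(0,.5),(.5,1)]:
            v=w[(w[:,2]>=P[2]+a+lo*(b-a))&(w[:,2]<=P[2]+a+hi*(b-a))]
            if len(v)<10: continue
            s=least_squares(lambda c:np.hypot(v[:,0]-c[0],v[:,1]-c[1])-r,P[:2]+[0,.005],loss='soft_l1',f_scale=.002)
            print(n,len(v),s.x.round(4),np.sqrt(np.mean(s.fun**2)).round(4),v[:,2].mean().round(3),'zmin',v[:,2].min().round(4))
E
python3 - <<'E'
from held import *
held(-.125,-.03,.0265,'8')
E
```

```text
tcp [0.4334 0.2949 0.2605] [-0.  -0.7 -0.8]
side [90 84] 3.111111111111111
side 651 [0.4335 0.2951] 0.0018 0.191 zmin 0.1425
side 257 [0.4338 0.2947] 0.0013 0.165 zmin 0.1425
side 394 [0.4333 0.2953] 0.002 0.209 zmin 0.183
top [90 90] 3.111111111111111
top 203 [0.4344 0.2979] 0.0027 0.203 zmin 0.1435
top 54 [0.4346 0.2969] 0.0004 0.165 zmin 0.1435
top 149 [0.4343 0.2986] 0.0029 0.217 zmin 0.1843
```

View pics/side8.png

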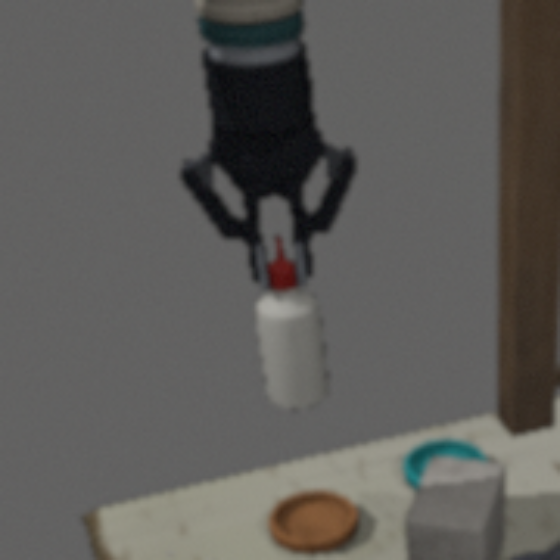

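{"op": "jog_arm", "data": {
  "targets": [
    [0.01, [0, 0.0003, -0.025], 0],
    [0.01, [0, 0, -0.04], 0],
    [0.01, [0, 0, -0.035], 0],
    [0.01, [0, 0, -0.02], 0],
    [0.01, [0, 0, -0.0115], 0],
    [0.01, [0, 0, 0], 0],
    [0.01, [0, 0, 0], 0]
  ]
}}

```text
clock: 14.3
position: [0.4349, 0.2957, 0.1303]
ee_rot: [0.501, -0.499, 0.5, -0.5]
contact_force: [-1.1, 0.2, -0.9]
width: 0.0221
```

Run:
```python
from held import *
held(-.105,-.03,.0265,'9')
```

```text
tcp [0.4349 0.2957 0.1303] [-1.1  0.2 -0.9]
side [90 90] 3.111111111111111
side 463 [0.435  0.2962] 0.0022 0.066 zmin 0.0255
side 206 [0.4353 0.2959] 0.0012 0.044 zmin 0.0255
side 257 [0.4349 0.2965] 0.0026 0.084 zmin 0.0628
top [90 90] 3.111111111111111
top 139 [0.4358 0.2994] 0.0028 0.077 zmin 0.0274
top 36 [0.4359 0.2983] 0.0004 0.044 zmin 0.0274
top 103 [0.4357 0.3002] 0.003 0.089 zmin 0.063
```

View pics/side9.png

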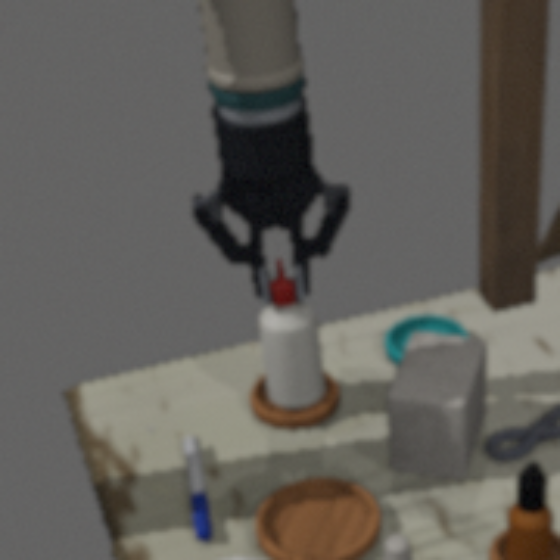

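{"op": "jog_arm", "data": {
  "targets": [
    [0.01, [-0.001, -0.001, -0.003], 0],
    [0.01, [0, 0, -0.002], 0],
    [0.01, [0, 0, -0.001], 0],
    [0.01, [0, 0, 0], 0]
  ]
}}

```text
clock: 14.9
position: [0.4331, 0.2946, 0.1233]
ee_rot: [0.5, -0.5, 0.5, -0.5]
contact_force: [-0.6, 0.6, -0.9]
width: 0.0218
```

{"op": "jog_arm", "data": {
  "targets": [
    [0.01, [0, 0, -0.001], 0],
    [0.01, [0, 0, 0], 0]
  ]
}}

```text
clock: 15.15
position: [0.4334, 0.2948, 0.1231]
ee_rot: [0.5, -0.5, 0.5, -0.5]
contact_force: [-0.9, -0.4, 4.3]
width: 0.0218
```

Contact shows as +4 N. Now I release.

{"op": "jog_arm", "data": {
  "targets": [
    [0.025, [0, 0, 0], 0],
    [0.032, [0, 0, 0], 0],
    [0.05, [0, 0, 0], 0],
    [0.055, [0, 0, 0], 0],
    [0.055, [0, 0, 0.02], 0],
    [0.055, [0, 0, 0.04], 0],
    [0.055, [0, 0, 0.04], 0],
    [0.075, [0, 0, 0.01], 0],
    [0.075, [0, 0, 0], 0]
  ]
}}

```text
clock: 16.27
position: [0.433, 0.2946, 0.2323]
ee_rot: [0.5, -0.5, 0.5, -0.5]
contact_force: [-0.1, 0.9, -0.2]
width: 0.0748
```

Run:
```python
from held import *
p,d=crop('side',[.45,.2,.05],'side10',90); C=cloud('side',d); print(manip.get_state()['position'].round(4))
def ax(C,xy,a,b,r,R):
    v=axis(C,xy,a,b,R); s=least_squares(lambda c:np.hypot(v[:,0]-c[0],v[:,1]-c[1])-r,np.array(xy)+[0,.005],loss='soft_l1',f_scale=.002); return s.x.round(4),len(v)
print('squeeze',ax(C,(.4335,.295),.03,.06,.0265,.06),ax(C,(.4335,.295),.07,.1,.0265,.06),axis(C,(.4335,.295),.1,.2,.03)[:,2].max())
print('jar',ax(C,(.455,-.2316),.01,.042,.033,.06))
```

```text
side [90 90] 3.111111111111111
[0.4324 0.2943 0.2313]
squeeze (array([0.4342, 0.295 ]), 165) (array([0.4342, 0.2976]), 234) 0.14795481643479214
jar (array([ 0.4549, -0.2325]), 294)
```

View pics/side10.png

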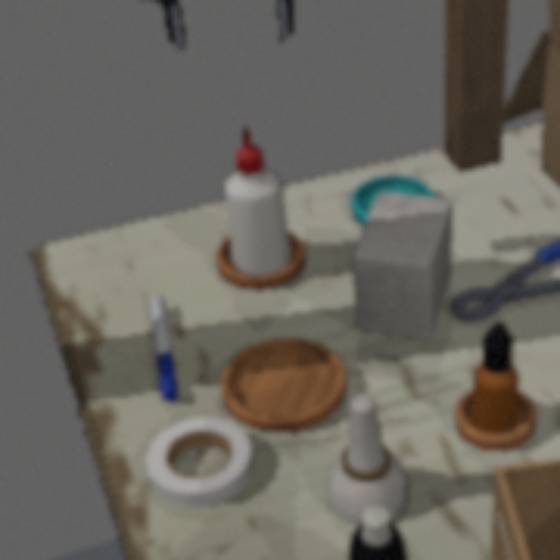

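{"op": "jog_arm", "data": {
  "targets": [
    [0.075, [0.002, -0.03, 0], 0],
    [0.075, [0.002, -0.055, 0], 0],
    [0.075, [0.002, -0.055, 0], 0],
    [0.075, [0.002, -0.055, 0], 0],
    [0.075, [0.002, -0.055, 0], 0],
    [0.075, [0.002, -0.055, 0], 0],
    [0.075, [0.002, -0.055, 0], 0],
    [0.075, [0.002, -0.055, 0], 0],
    [0.075, [0.002, -0.055, 0], 0],
    [0.075, [0.004, -0.0565, 0], 0]
  ]
}}

```text
clock: 17.58
position: [0.454, -0.2331, 0.2303]
ee_rot: [0.5, -0.5, 0.501, -0.499]
contact_force: [1.2, 0.5, -0.1]
width: 0.0752
```

{"op": "jog_arm", "data": {
  "targets": [
    [0.075, [0, 0, 0], 0],
    [0.075, [0, 0, -0.03], 0],
    [0.075, [0, 0, -0.04], 0],
    [0.075, [0, 0, -0.04], 0],
    [0.075, [0, 0, -0.02], 0],
    [0.075, [0, 0, 0], 0],
    [0.075, [0, 0, 0], 0]
  ]
}}

```text
clock: 18.45
position: [0.4552, -0.2314, 0.1026]
ee_rot: [0.5, -0.5, 0.5, -0.5]
contact_force: [0.4, -0.9, 0.9]
width: 0.075
```

Run:
```python
from look import *
crop('side',[.455,-.232,.08],'side11',60); print(manip.get_state()['position'].round(4),manip.get_state()['contact_force'])
```

```text
side [60 60] 4.666666666666667
[ 0.4555 -0.2317  0.103 ] [ 0.97539805 -0.33972212  0.08081853]
```

View pics/side11.png

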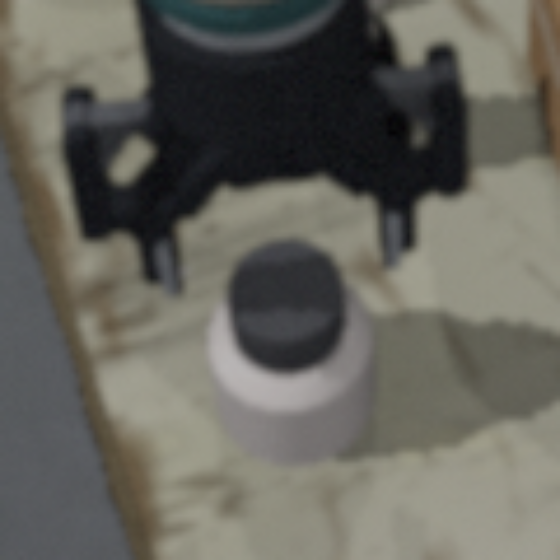

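The lid at crop (287,300) is centred between the fingers.

{"op": "jog_arm", "data": {
  "targets": [
    [0.075, [0, 0, -0.02], 0],
    [0.075, [0, 0, -0.011], 0],
    [0.075, [0, 0, 0], 0],
    [0.03, [0, 0, 0], 0],
    [0.03, [0, 0, 0], 0],
    [0.03, [0, 0, 0], 0],
    [0.03, [0, 0, 0], 0],
    [0.03, [0, 0, 0], 0]
  ],
  "force": 60
}}

```text
clock: 19.5
position: [0.4558, -0.2325, 0.0723]
ee_rot: [-0.5, 0.5, -0.499, 0.501]
contact_force: [0.5, -0.6, 5.6]
width: 0.0438
```

{"op": "jog_arm", "data": {
  "targets": [
    [0.03, [0, 0, 0.005], 0],
    [0.03, [0, 0, 0.02], 0],
    [0.03, [0, 0, 0.04], 0],
    [0.03, [0, 0, 0.04], 0],
    [0.03, [0, 0, 0.03], 0],
    [0.03, [0, 0, 0], 0]
  ]
}}

```text
clock: 20.25
position: [0.4561, -0.2326, 0.2083]
ee_rot: [-0.5, 0.5, -0.498, 0.502]
contact_force: [-0.0, -0.8, -2.0]
width: 0.0437
```

Run:
```python
from held import *
held(-.065,-.03,.033,'12')
```

```text
tcp [ 0.4561 -0.2326  0.2083] [-0.  -0.8 -2. ]
side [90 90] 3.111111111111111
side 490 [ 0.4555 -0.233 ] 0.0005 0.161 zmin 0.1433
side 234 [ 0.4556 -0.233 ] 0.0005 0.152 zmin 0.1433
side 256 [ 0.4555 -0.2329] 0.0006 0.17 zmin 0.1608
top [90 90] 3.111111111111111
top 63 [ 0.4541 -0.2306] 0.0006 0.162 zmin 0.1435
top 29 [ 0.4543 -0.2304] 0.0003 0.152 zmin 0.1435
top 34 [ 0.4539 -0.2307] 0.0007 0.171 zmin 0.1618
```

View pics/side12.png

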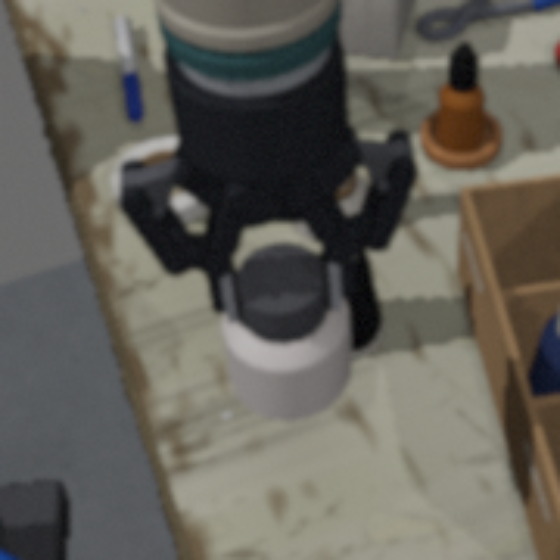

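{"op": "jog_arm", "data": {
  "targets": [
    [0.03, [-0.002, 0.025, 0], 0],
    [0.03, [-0.002, 0.048, 0], 0],
    [0.03, [-0.002, 0.05, 0], 0],
    [0.03, [-0.002, 0.05, 0], 0],
    [0.03, [-0.002, 0.05, 0], 0],
    [0.03, [-0.002, 0.05, 0], 0],
    [0.03, [-0.002, 0.048, 0], 0],
    [0.03, [-0.002, 0.026, 0], 0],
    [0.03, [0, 0, 0], 0],
    [0.03, [0, 0, 0], 0]
  ]
}}

```text
clock: 21.6
position: [0.4383, 0.1145, 0.2051]
ee_rot: [-0.499, 0.501, -0.5, 0.5]
contact_force: [-0.2, 0.0, -1.7]
width: 0.0445
```

{"op": "jog_arm", "data": {
  "targets": [
    [0.03, [0, 0, -0.025], 0],
    [0.03, [0, 0, -0.04], 0],
    [0.03, [0, 0, -0.03], 0],
    [0.03, [0, 0, -0.02], 0],
    [0.03, [0, 0, -0.005], 0],
    [0.03, [0, 0, 0], 0],
    [0.03, [0, 0, 0], 0]
  ]
}}

```text
clock: 22.48
position: [0.4399, 0.1148, 0.0871]
ee_rot: [-0.5, 0.499, -0.5, 0.501]
contact_force: [0.6, 0.3, -1.9]
width: 0.044
```

Run:
```python
from held import *
held(-.055,-.03,.033,'13')
```

```text
tcp [0.4399 0.1148 0.0871] [ 0.6  0.3 -1.9]
side [90 90] 3.111111111111111
side 197 [0.4393 0.1146] 0.001 0.045 zmin 0.0322
side 94 [0.4393 0.1146] 0.0011 0.039 zmin 0.0322
side 103 [0.4393 0.1147] 0.0009 0.051 zmin 0.0447
top [90 90] 3.111111111111111
top few
```

View pics/side13.png

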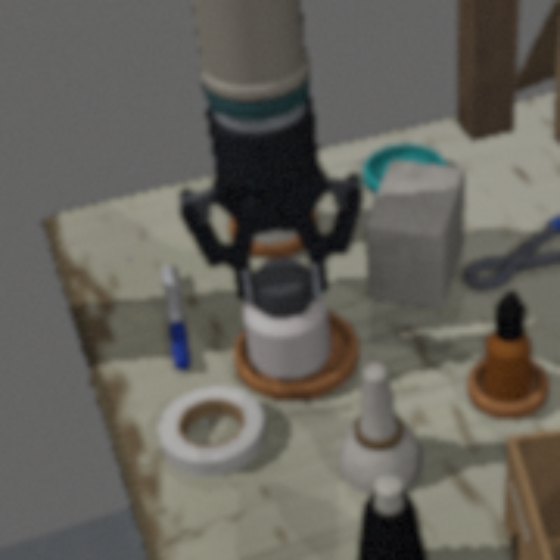

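{"op": "jog_arm", "data": {
  "targets": [
    [0.03, [0, 0, -0.003], 0],
    [0.03, [0, 0, -0.002], 0],
    [0.03, [0, 0, -0.0015], 0],
    [0.03, [0, 0, -0.001], 0],
    [0.03, [0, 0, 0], 0]
  ]
}}

```text
clock: 23.2
position: [0.439, 0.1151, 0.0787]
ee_rot: [-0.5, 0.5, -0.5, 0.5]
contact_force: [-0.2, 0.1, -1.8]
width: 0.0437
```

{"op": "jog_arm", "data": {
  "targets": [
    [0.03, [0, 0, -0.001], 0],
    [0.03, [0, 0, 0], 0]
  ]
}}

```text
clock: 23.45
position: [0.4392, 0.1151, 0.0783]
ee_rot: [0.5, -0.5, 0.5, -0.5]
contact_force: [-2.1, 0.1, 3.9]
width: 0.0437
```

{"op": "jog_arm", "data": {
  "targets": [
    [0.046, [0, 0, 0], 0],
    [0.052, [0, 0, 0], 0],
    [0.065, [0, 0, 0], 0],
    [0.075, [0, 0, 0], 0],
    [0.075, [0, 0, 0.02], 0],
    [0.075, [0, 0, 0.04], 0],
    [0.07, [0, 0, 0.05], 0],
    [0.06, [0, 0, 0.03], 0],
    [0.055, [0, 0, 0], 0]
  ]
}}

```text
clock: 24.58
position: [0.4407, 0.1153, 0.2202]
ee_rot: [0.502, -0.498, 0.499, -0.501]
contact_force: [0.1, 1.0, 0.3]
width: 0.0553
```

Run:
```python
from held import *
p,d=crop('side',[.47,.05,.05],'side14',80); C=cloud('side',d); print(manip.get_state()['position'].round(4))
v=axis(C,(.439,.115),.03,.05,.06); print('jar',least_squares(lambda c:np.hypot(v[:,0]-c[0],v[:,1]-c[1])-.033,[.439,.115],loss='soft_l1',f_scale=.002).x)
for n in ['side','top']:
    C=cloud(n,get_image(n)[1])
    for a,b in [(.055,.07),(.07,.085),(.085,.098)]:
        v=axis(C,(.4997,-.005),a,b,.025)
        if len(v)>8:
            s=least_squares(lambda c:np.hypot(v[:,0]-c[0],v[:,1]-c[1])-c[2],[.4997,-.003,.012]); print(n,a,len(v),s.x.round(4),np.sqrt(np.mean(s.fun**2)).round(4))
    v=axis(C,(.4997,-.004),.015,.03,.045)
    if len(v)>8:
        s=least_squares(lambda c:np.hypot(v[:,0]-c[0],v[:,1]-c[1])-.0315,[.4997,-.003],loss='soft_l1',f_scale=.002); print(n,'body',len(v),s.x.round(4),np.sqrt(np.mean(s.fun**2)).round(4))
```

```text
side [80 80] 3.5
[0.4394 0.1151 0.2184]
jar [0.43855391 0.11499981]
side 0.055 55 [ 0.4995 -0.0068  0.0118] 0.001
side 0.07 57 [ 0.4997 -0.0061  0.0114] 0.0011
side 0.085 44 [ 0.4996 -0.0057  0.0097] 0.0014
side body 183 [ 0.5002 -0.0014] 0.0031
top 0.07 10 [ 0.4997 -0.0038  0.011 ] 0.0005
top 0.085 24 [ 0.499  -0.0047  0.0077] 0.0024
top body 113 [ 0.5029 -0.0046] 0.0054
```

View pics/side14.png

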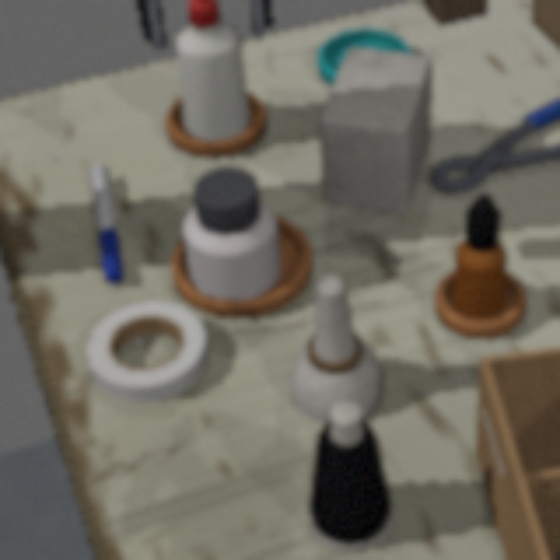

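Run:
```python
from held import *
for n in ['side','top']:
    p,d=get_image(n); C=cloud(n,d)
    m=silhouettes('rest_large_floor',n)
    for r in m[:2]:
        q=C[r['mask']]; q=q[(q[:,2]>.012)&(q[:,2]<.02)]
        rr=np.hypot(*(q[:,:2]-[.439,.115]).T); 
        if len(q)<10: continue
        # outer boundary: hull fit
        h=cv2.convexHull((q[:,:2]).astype(np.float32))[:,0]
        s=least_squares(lambda c:np.hypot(h[:,0]-c[0],h[:,1]-c[1])-.0515,[.44,.115],loss='soft_l1',f_scale=.002); print(n,r['score'],len(q),len(h),s.x,q.min(0),q.max(0))
    for r in silhouettes('jar_mid',n)[:2]:
        q=C[r['mask']]; print(n,'jar',r['score'],np.nanmin(q,0),np.nanmax(q,0))
```

```text
side 0.65 210 23 [0.44421845 0.11645401] [0.3931554  0.06358094 0.01203143] [0.49543375 0.15503421 0.01980595]
side jar 0.87 [ 0.40580228  0.0731057  -0.00141863] [0.47233291 0.23278297 0.08867657]
side jar 0.64 [ 0.468389   -0.11278998 -0.00252537] [0.53243099 0.1085622  0.10199728]
top jar 0.72 [ 0.4727475  -0.12905482  0.01243721] [ 0.51739808 -0.08566141  0.10495515]
```

{"op": "jog_arm", "data": {
  "targets": [
    [0.055, [0.02, -0.04, 0], 0],
    [0.055, [0.02, -0.04, 0], 0],
    [0.055, [0.0203, -0.04, 0], 0],
    [0.055, [0, 0, 0], 0],
    [0.055, [0, 0, -0.03], 0],
    [0.055, [0, 0, -0.04], 0],
    [0.055, [0, 0, -0.03], 0],
    [0.055, [0, 0, -0.01], 0],
    [0.055, [0, 0, 0], 0],
    [0.055, [0, 0, 0], 0]
  ]
}}

```text
clock: 26.28
position: [0.5003, -0.0048, 0.109]
ee_rot: [0.501, -0.5, 0.499, -0.501]
contact_force: [0.3, 0.3, 0.8]
width: 0.0552
```

Run:
```python
from look import *
crop('side',[.5,-.005,.08],'side15',60); print(manip.get_state()['position'].round(4),manip.get_state()['contact_force'])
```

```text
side [60 60] 4.666666666666667
[ 0.5004 -0.0049  0.1091] [0.33611381 0.69281781 0.22603025]
```

View pics/side15.png

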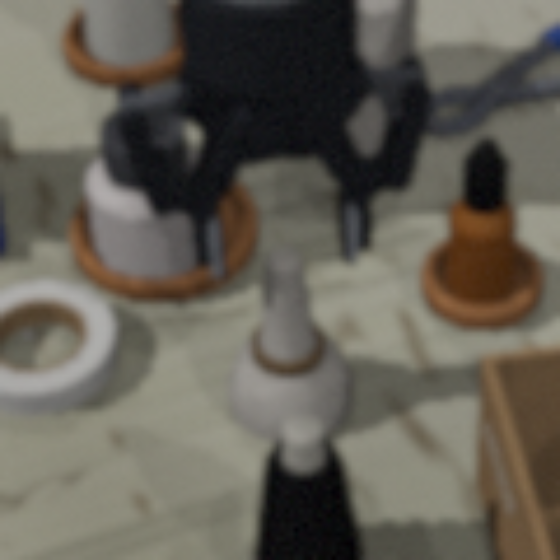

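{"op": "jog_arm", "data": {
  "targets": [
    [0.055, [0, 0, -0.02], 0],
    [0.055, [0, 0, -0.012], 0],
    [0.055, [0, 0, -0.005], 0],
    [0.055, [0, 0, 0], 0],
    [0.01, [0, 0, 0], 0],
    [0.01, [0, 0, 0], 0],
    [0.01, [0, 0, 0], 0],
    [0.01, [0, 0, 0], 0],
    [0.01, [0, 0, 0], 0]
  ],
  "force": 60
}}

```text
clock: 27.45
position: [0.5002, -0.005, 0.0715]
ee_rot: [-0.5, 0.5, -0.499, 0.501]
contact_force: [0.5, -0.0, 5.8]
width: 0.0207
```

{"op": "jog_arm", "data": {
  "targets": [
    [0.01, [0, 0, 0.005], 0],
    [0.01, [0, 0, 0.02], 0],
    [0.01, [0, 0, 0.035], 0],
    [0.01, [0, 0, 0.04], 0],
    [0.01, [0, 0, 0.04], 0],
    [0.01, [0, 0, 0.02], 0],
    [0.01, [0, 0, 0], 0],
    [0.01, [0, 0, 0], 0]
  ]
}}

```text
clock: 28.45
position: [0.4982, -0.0048, 0.2295]
ee_rot: [0.499, -0.501, 0.501, -0.499]
contact_force: [-0.2, -0.8, -0.8]
width: 0.0207
```

Run:
```python
from held import *
held(-.072,-.04,.0315,'16')
```

```text
tcp [ 0.4982 -0.0048  0.2295] [-0.2 -0.8 -0.8]
side [90 90] 3.111111111111111
side 445 [ 0.4977 -0.0032] 0.0033 0.177 zmin 0.1577
side 172 [ 0.4975 -0.0055] 0.001 0.167 zmin 0.1577
side 273 [ 0.4977 -0.001 ] 0.0033 0.182 zmin 0.1735
top [90 90] 3.111111111111111
top few
```

View pics/side16.png

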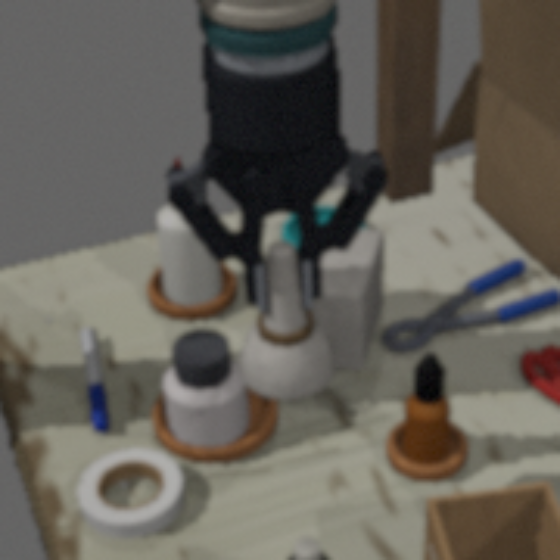

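{"op": "jog_arm", "data": {
  "targets": [
    [0.01, [0.006, 0.022, 0], 0],
    [0.01, [0.011, 0.04, 0], 0],
    [0.01, [0.011, 0.045, 0], 0],
    [0.01, [0.011, 0.045, 0], 0],
    [0.01, [0.011, 0.045, 0], 0],
    [0.01, [0.008, 0.0253, 0], 0],
    [0.01, [0, 0, 0], 0],
    [0.01, [0, 0, 0], 0]
  ]
}}

```text
clock: 29.55
position: [0.5567, 0.2166, 0.2297]
ee_rot: [-0.499, 0.501, -0.5, 0.5]
contact_force: [0.1, -0.8, -1.2]
width: 0.0208
```

Run:
```python
from held import *
held(-.072,-.052,.0315,'17')
for n in ['side','top']:
    C=cloud(n,get_image(n)[1]); q=axis(C,(.558,.217),.08,.09,.08); print(n,len(q),cv2.minAreaRect((q[:,:2]*1000).astype(np.float32)))
```

```text
tcp [0.5567 0.2166 0.2297] [ 0.1 -0.8 -1.2]
side [90 90] 3.111111111111111
side 183 [0.5561 0.2159] 0.0016 0.169 zmin 0.158
side 71 [0.5558 0.2154] 0.0012 0.164 zmin 0.158
side 112 [0.5562 0.2164] 0.0017 0.173 zmin 0.1678
top [90 90] 3.111111111111111
top 37 [0.5567 0.2182] 0.0012 0.173 zmin 0.1629
top 31 [0.5568 0.2185] 0.0012 0.174 zmin 0.1678
side 583 ((557.5620727539062, 215.2145538330078), (99.88072204589844, 68.21788787841797), 70.01870727539062)
top 236 ((548.5245361328125, 193.81097412109375), (42.25637435913086, 68.09793853759766), 70.42469024658203)
```

View pics/side17.png

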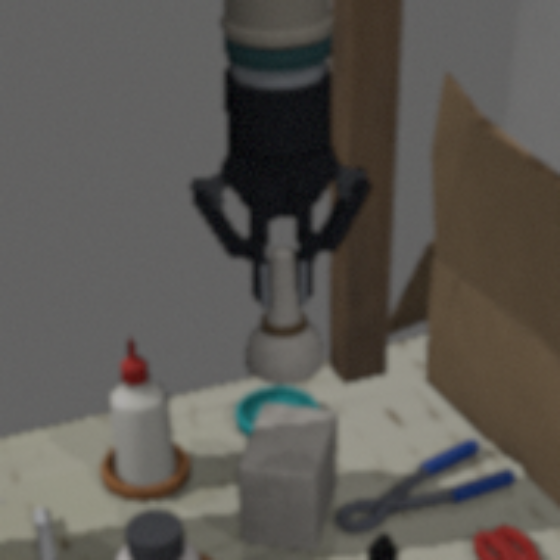

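{"op": "jog_arm", "data": {
  "targets": [
    [0.01, [0.0015, 0, -0.02], 0],
    [0.01, [0, 0, -0.025], 0],
    [0.01, [0, 0, -0.015], 0],
    [0.01, [0, 0, -0.007], 0],
    [0.01, [0, 0, 0], 0],
    [0.01, [0, 0, 0], 0]
  ]
}}

```text
clock: 30.5
position: [0.5595, 0.2175, 0.1647]
ee_rot: [0.501, -0.499, 0.5, -0.5]
contact_force: [0.0, -0.0, -1.3]
width: 0.0208
```

{"op": "jog_arm", "data": {
  "targets": [
    [0.01, [-0.001, 0, -0.003], 0],
    [0.01, [0, 0, -0.002], 0],
    [0.01, [0, 0, -0.001], 0],
    [0.01, [0, 0, 0], 0]
  ]
}}

```text
clock: 31.0
position: [0.5578, 0.2174, 0.1577]
ee_rot: [-0.5, 0.5, -0.5, 0.5]
contact_force: [0.3, 0.3, -0.2]
width: 0.0208
```

Run:
```python
from held import *
held(-.072,-.052,.0315,'18')
```

```text
tcp [0.5578 0.2174 0.1577] [ 0.3  0.3 -0.2]
side [90 90] 3.111111111111111
side 193 [0.5576 0.2164] 0.0048 0.095 zmin 0.0858
side 99 [0.5578 0.2154] 0.0062 0.09 zmin 0.0858
side 94 [0.5574 0.2175] 0.0017 0.101 zmin 0.0961
top [90 90] 3.111111111111111
top 102 [0.5518 0.2129] 0.0075 0.092 zmin 0.0858
top 73 [0.5529 0.208 ] 0.0069 0.088 zmin 0.0858
top 29 [0.5578 0.2199] 0.0011 0.102 zmin 0.0964
```

View pics/side18.png

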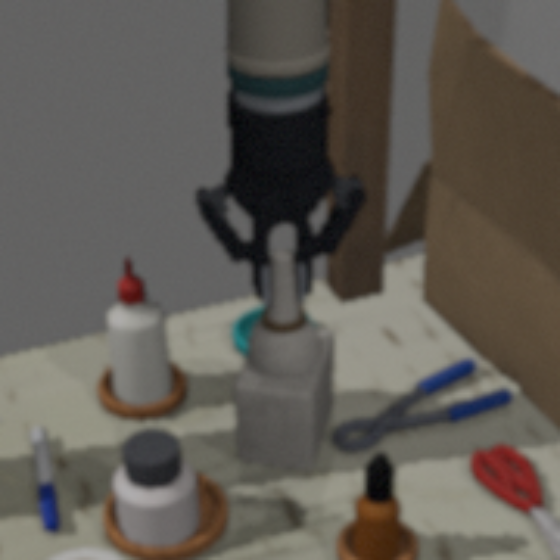

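{"op": "jog_arm", "data": {
  "targets": [
    [0.01, [0, 0, -0.001], 0],
    [0.01, [0, 0, 0], 0]
  ]
}}

```text
clock: 31.35
position: [0.5578, 0.2173, 0.1568]
ee_rot: [-0.5, 0.5, -0.5, 0.5]
contact_force: [-0.5, 0.1, -1.4]
width: 0.0207
```

{"op": "jog_arm", "data": {
  "targets": [
    [0.01, [0, 0, -0.001], 0],
    [0.01, [0, 0, 0], 0]
  ]
}}

```text
clock: 31.6
position: [0.558, 0.2174, 0.1565]
ee_rot: [0.5, -0.5, 0.5, -0.5]
contact_force: [-1.7, -1.3, 4.1]
width: 0.0205
```

Contact, so I release.

{"op": "jog_arm", "data": {
  "targets": [
    [0.023, [0, 0, 0], 0],
    [0.03, [0, 0, 0], 0],
    [0.05, [0, 0, 0], 0],
    [0.055, [0, 0, 0], 0],
    [0.055, [0, 0, 0.02], 0],
    [0.055, [0, 0, 0.04], 0],
    [0.055, [0, 0, 0.05], 0],
    [0.055, [0, 0, 0], 0],
    [0.055, [0, 0, 0], 0]
  ]
}}

```text
clock: 32.72
position: [0.5575, 0.2173, 0.2654]
ee_rot: [-0.5, 0.5, -0.5, 0.5]
contact_force: [-0.5, 0.1, 0.9]
width: 0.055
```

{"op": "jog_arm", "data": {
  "targets": [
    [0.055, [-0.04, -0.04, 0], 0],
    [0.055, [-0.04, -0.05, 0], 0],
    [0.055, [-0.04, -0.05, 0], 0],
    [0.055, [-0.02, -0.05, 0], 0],
    [0.055, [0, -0.05, 0], 0],
    [0.055, [0, -0.05, 0], 0],
    [0.055, [0, -0.05, 0], 0],
    [0.055, [0, -0.05, 0], 0],
    [0.055, [0, 0, 0], 0]
  ]
}}

```text
clock: 33.85
position: [0.419, -0.173, 0.264]
ee_rot: [0.498, -0.499, 0.502, -0.5]
contact_force: [-0.1, 0.6, -0.9]
width: 0.0547
```

Run:
```python
from held import *
for n in ['side','top']:
    p,d=get_image(n); cv2.imwrite(f'pics/{n}19.png',p[...,::-1]); C=cloud(n,d)
    def ft(nm,xy,a,b,r,R=.05):
        v=axis(C,xy,a,b,R)
        if len(v)<8: print(n,nm,'few');return
        s=least_squares(lambda c:np.hypot(v[:,0]-c[0],v[:,1]-c[1])-r,xy,loss='soft_l1',f_scale=.002); print(n,nm,len(v),s.x.round(4),np.sqrt(np.mean(s.fun**2)).round(4),'zmax',axis(C,xy,.05,.25,.025)[:,2].max().round(3))
    ft('spout',(.558,.2174),.095,.115,.0315); ft('spouttip',(.558,.2174),.15,.18,.011)
    ft('jar',(.439,.115),.03,.05,.033); ft('jarlid',(.439,.115),.064,.082,.023)
    ft('sq',(.4335,.295),.03,.06,.0265); ft('sqcap',(.4335,.295),.108,.124,.013)
    ft('drop',(.608,.0545),.025,.05,.018); ft('dropcap',(.608,.0545),.07,.088,.012)
    q=axis(C,(.558,.217),.08,.088,.08); print(n,len(q),cv2.minAreaRect((q[:,:2]*1000).astype(np.float32)))
    for nm,xy in [('cone',(.496,-.112)),('ccone',(.63,-.27))]:
        q=axis(C,xy,.05,.12,.03); t=q[q[:,2]>q[:,2].max()-.012]; print(n,nm,t.mean(0).round(4))
```

```text
side spout 195 [0.558  0.2197] 0.0028 zmax 0.186
side spouttip 101 [0.5578 0.2159] 0.0017 zmax 0.186
side jar 88 [0.4389 0.1149] 0.0009 zmax 0.088
side jarlid 14 [0.4385 0.1156] 0.0007 zmax 0.088
side sq 9 [0.434 0.294] 0.0002 zmax 0.093
side sqcap few
side drop 113 [0.6082 0.0541] 0.0009 zmax 0.108
side dropcap 57 [0.608  0.0541] 0.001 zmax 0.108
side 251 ((556.7736206054688, 214.21774291992188), (99.7831039428711, 68.599609375), 69.8494644165039)
side cone [ 0.4961 -0.1153  0.0984]
side ccone [ 0.6295 -0.2737  0.1028]
top spout 163 [0.5592 0.2207] 0.0047 zmax 0.191
top spouttip 37 [0.5582 0.2183] 0.0014 zmax 0.191
top jar 10 [0.4378 0.1189] 0.0023 zmax 0.093
top jarlid 15 [0.4397 0.12  ] 0.0059 zmax 0.093
top sq 27 [0.4346 0.2972] 0.0004 zmax 0.15
top sqcap 30 [0.434  0.2978] 0.0024 zmax 0.15
top drop 11 [0.6083 0.0558] 0.0004 zmax 0.112
top dropcap few
top 336 ((558.2808227539062, 219.2776641845703), (98.8553466796875, 67.2551498413086), 69.92562103271484)
top cone [ 0.4957 -0.109   0.1004]
top ccone [ 0.6297 -0.2683  0.1048]
```

View pics/side19.png

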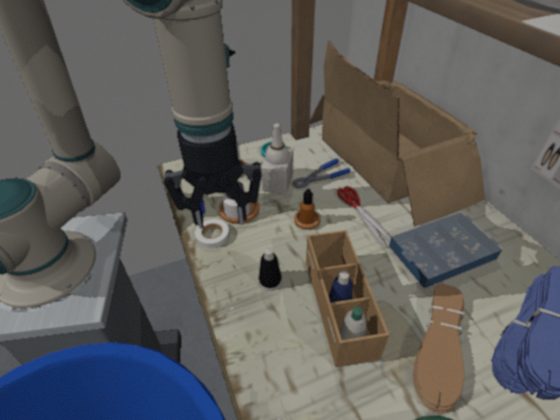

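View pics/top19.png

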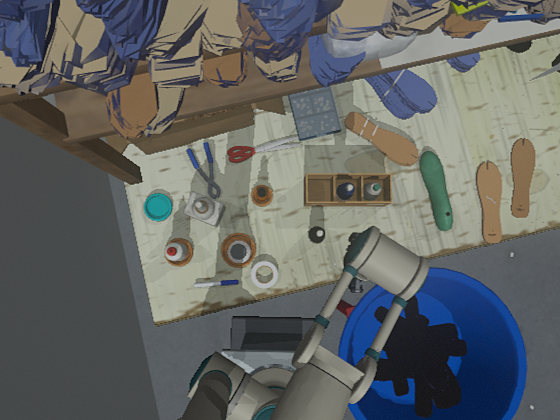

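All four bottles stand in their places. In the top picture the squeeze bottle is at (175,251), the jar at (239,252), the dropper at (261,194) and the spout bottle at (203,206) on the block. The bench cone is still at (317,234) and the carton cones are unmoved.

```bash
python3 -c "
from rig import *
s=manip.get_state(); print(s['clock'],s['contact_force'],s['width']); print(sign_off())"
```

```text
33.95 [1.33695838 0.09767305 0.48261095] 0.05513370391582953
the job is handed in; nothing more can be done
None
```

I set all four bottles in their places in the order asked and handed the job in at about 34 s. The gripper was open, well clear of everything and touching nothing.

- **Dropper:** upright in the small rest, within about 2 mm of its centre.
- **Squeeze bottle:** upright in the wooden middle rest, within about 2 mm of its centre. The turquoise look-alike was left alone. In the last side picture the gripper hid most of this bottle, so its final check rests mainly on the top camera.
- **Jar:** upright on the floor of the large rest. It is up to about 5 mm off centre in x, by a re-measurement of the rest made after I let go. The recess leaves 12 mm of play, so I left it.
- **Glue bottle:** upright on the block, within about 2 mm of the centre of its top. The two cameras differ by about 4 mm on where the block and bottle lie in y, but each puts the bottle near the block's centre.

Both cameras show the bench cone and the white carton cone within 1 mm of their first positions. No reported contact force went above about 6 N.

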